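# Click out the label marker on the chopping board

### The job

Take the retractable label marker (the pen with flat sides, a tapered cone top and a small push button under its foot) out of the wooden pen rack. Press its button end straight down on the chopping board until the button is fully in, so that the nib clicks out at the top, then stand the marker nib up in the small open pot, let go and leave the pot upright.

Things in the scene. Friction and masses are not known exactly. Their poses are not given: they have to be found in the camera images.
- marker: Marker hung upright by its collar in a fixed rack (top 75 mm up, 3 holes 65 mm apart). Origin: centre of barrel foot; z up to the nib, x across the row of holes, y along it. Flat 20 mm square grip, sides along x and y, z 55-130 mm (hold at z 100, closing along x); collar 32 mm wide at z 50-55; cone top to 148. Other pens, flat-capped or slim with a ball, reach 145 mm up: pass over.
- marker_button (a joint): Travel in m of the marker's push button, 12 mm thick, under the barrel foot: 0 = out, its tip 12 mm below the marker's origin (starts at 0 to 0.002); 0.010 = fully in, tip 2 mm below the origin, nib out to 156 mm. It takes about 4 N all the way and stays where it has been pushed, with no spring back.
- board: Green plastic chopping board lying fixed on the table, 220 (x) x 160 (y) x 10 mm thick. Origin at the centre of its underside; its top is 10 mm above the origin.
- pot: Small open white ceramic pot, loose, 0.4 kg, 75 mm tall, 76 mm across the rim outside, 68 mm inside (64 mm at the floor). Origin at the centre of its underside; inner floor 6 mm above it. A pen put in it may lean on the rim.
Mind the look-alikes: they are no part of the job. Leave any green look-alike of the marker alone.

How it is judged:
By the outcome, as a careful person would: the job done as asked, in the order asked, and still so for the second after the job is handed in, with the robot touching nothing.
It also fails if it takes over 53 s, if anything falls off the work surface, if the arm or the gripper's body presses on something with over 40 N, if the wrist force passes 120 N, or if a joint passes its speed limit or range.

### The arm

A 6-joint arm with a two-finger parallel gripper is mounted at the origin on the work surface. World frame = base frame: x ahead of the robot, y to its left, z up, the work surface at z = 0. Lengths are in m, angles in rad, forces in N, time in s.
With the tool pointing down it reaches from about 0.225 to 0.875 m from the base axis. Payload 3.4 kg.
Tool frame: the origin (TCP) lies at the very end of the fingers, on their centre line; the grasp point (between the pads) lies 19 mm behind it; z points along the fingers, y is the line along which they close (so a half turn about z gives the same grasp; the last joint's range is limited). The gripper opens to 85 mm and grips with 20 to 120 N. Pads are 22 mm wide; open, the fingers measure 114 mm over their backs; the gripper's body (76 mm by 85 mm) begins 54 mm behind the grasp point. The pads swing forward as they close: fully open they stand 13 mm farther back than shut.
Start: joints at [1.083, 0.276, 1.505, -0, 1.361, -0.121], TCP at [0.206, 0.537, 0.231] pointing down, gripper open.
Joint ranges: [-2.89, 2.89], [-0.75, 2.08], [0.22, 2.7], [-1.18, 4.32], [0.11, 2.71], [-2.7, 2.7]. Speed limits (rad/s): [2.57, 2.57, 3.14, 3.14, 3.14, 3.14].

### API

Orientations are given as a unit quaternion [w, x, y, z].
In Python, from rig import manip, get_image, camera_info gives the robot as it stands. The module is installed in compiled form; this text tells all that it offers.
- The arm moves only by the shell command python3 -m crank 'ROWS' [FORCE]. ROWS is a JSON object of lists of equal length, an entry for each row: "translation": the shift along the tool's x, y, z in mm, a list of three; "roll": the turn about the tool's z in rad; "fingers": the opening, from 0 (shut) to 1 (fully open). A call has 1 to 8 rows; each row shifts and turns the commanded pose from where the row before left it, along the tool's axes as they then stand; what a row does not reach is not made up. A row lasts 1/10 s, in which the tool goes at most 50 mm and 8.59 degrees, less where a joint would pass 70% of its speed; a pose out of reach is approached as far as the arm can. A call is refused whole if a number of a shift passes 50 or a number of a turn 0.15, either way. A call with a gripper value outside its range is refused whole. The fingers move at their own pace and stop on an object; FORCE is the grip in N (left out, the last holds). Time passes only in rows, so rows that do not move let the fingers close. It gives the time, the measured TCP pose, the force, the opening and the grip force at its end, in the units of the state.
- manip.get_state(): the state, without advancing time (a new reading comes with each control period).
- get_image(name): name is "side" or "top"; returns the picture (420x560x3 uint8, blue, green, red); there is no depth.
- camera_info(name): a dict with "mtx" (3x3 intrinsics, pixels), "rvec" (rotation vector, rad) and "tvec" (3), from world to camera coordinates, as OpenCV has them. Camera axes: x right, y down, z forward; pixel columns grow to the right and rows downward; lengths in m; the calibration is good to about 2 mm. A picture is of the moment at which its call begins. camera_info takes no time and is no camera call.
- manip.sign_off(): hands the job in; it is judged then, once.
The state is a dict: "clock": time; "qpos": joint angles; "qd": joint speeds; "effort": joint torques, N m; "position": TCP position; "ee_rot": TCP orientation; "contact_force": force on the tool from outside, world axes, zero at the start; "moment": the same for the moment, N m; "width": finger opening in m; "gripper_force": force on a finger pad.
Only numpy, scipy, OpenCV 4.12 (cv2) and the standard library are available. Lean on these libraries where they do the work, as an engineer would, in place of code of your own. Each camera call takes 0.05 s, during which the arm holds its last target. There are 200 camera calls.

## Working session

There is one attempt and no reset: what is moved stays moved. The work goes in short steps, Python scripts to look and compute and a shell command to move; the robot and the scene stay as the last step left them, time stands still between calls to the robot, and variables do not carry over. Pictures are saved under pics/ and viewed, at most 10 in all, crops included, and the job is handed in when it is done.

```bash
mkdir -p pics
cat > h.py <<'E'
import numpy as np,cv2
from rig import manip,get_image,camera_info
def cam(n):
    c=camera_info(n);R=cv2.Rodrigues(np.array(c["rvec"],float))[0]
    return np.array(c["mtx"],float),R,np.array(c["tvec"],float).ravel()
def ray(n,p):
    K,R,t=cam(n);d=R.T@np.linalg.solve(K,[p[0],p[1],1.]);return -R.T@t,d
def onz(n,p,z):
    o,d=ray(n,p);return o+d*(z-o[2])/d[2]
def two(p,q):
    (a,d),(b,e)=ray("top",p),ray("side",q)
    s=np.linalg.lstsq(np.c_[d,-e],b-a,rcond=None)[0]
    P,Q=a+d*s[0],b+e*s[1];return (P+Q)/2,np.linalg.norm(P-Q)
def proj(n,P):
    K,R,t=cam(n);return cv2.projectPoints(np.array(P,float).reshape(-1,3),R,t,K,None)[0].reshape(-1,2)
E
python3 - <<'E'
from h import *
for n in("top","side"):
    cv2.imwrite(f"pics/{n}0.png",get_image(n)); K,R,t=cam(n);print(n,K[0,0],-R.T@t,R[2])
s=manip.get_state();print(s)
E
```

```text
top 428.87855942574845 [0.33368516 0.02972637 0.91104516] [ 0.20000206 -0.03239887 -0.97925966]
side 516.8160782987438 [ 0.33657386 -0.64994691  0.81391181] [ 0.17176895  0.6514659  -0.73897741]
{'clock': 0.1, 'qpos': array([ 1.08298668e+00,  2.76513017e-01,  1.50599893e+00, -8.16752398e-06,
        1.36068386e+00, -1.21001270e-01]), 'qd': array([ 3.80288151e-04, -5.36122604e-06, -1.26699295e-03,  1.22219476e-03,
       -2.29060258e-03, -1.15424759e-03]), 'effort': array([ 8.99948682e-04, -4.17697299e+01, -2.46405298e+01, -2.49603636e-04,
        5.72569596e-03, -8.94108041e-06]), 'position': array([0.20600685, 0.5363342 , 0.23053992]), 'ee_rot': array([-2.36443455e-04,  1.82376820e-01,  9.83228383e-01, -7.65920518e-04]), 'contact_force': array([ 0.41400139, -0.57460954,  0.94857556]), 'moment': array([0.01209464, 0.04409426, 0.04039035]), 'gripper_force': 0.0, 'width': 0.08519839473209347}
```

View pics/top0.png

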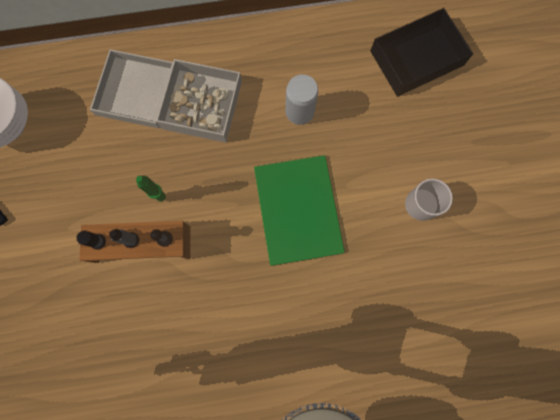

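View pics/side0.png

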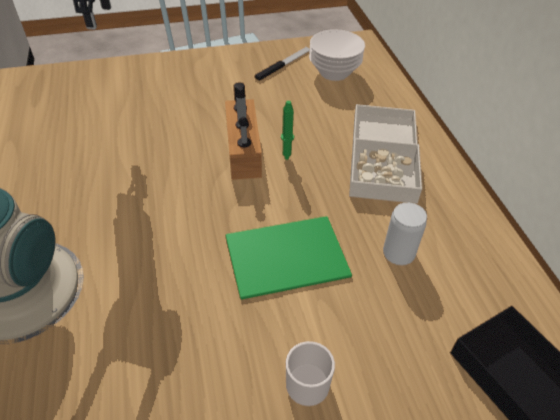

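The top view shows the rack at (132,241) with dark pens at about (90,240), (124,238) and (161,238). The green look-alike is at (150,187), the board at (298,210) and the pot at (430,200). In the side view the pens are at (240,92), (242,123) and (245,137), and the pot is at (310,373). I'll enlarge the pens.

Run:
```python
from h import *
a=cv2.imread("pics/top0.png")[215:275,70:200];b=cv2.imread("pics/side0.png")[75:185,210:310]
g=lambda i:np.clip(255*(i/255.)**.6,0,255).astype(np.uint8)
a=cv2.resize(g(a),(780,360)[:2],interpolation=3)[:,:]
a=cv2.resize(a,(455,210));b=cv2.resize(g(b),(545//1,599))[:, :]
b=cv2.resize(b,(340,374))
c=np.zeros((590,800,3),np.uint8);c[:210,:455]=a;c[211:585,455:795]=b
c[215:215+370,:450]=cv2.resize(g(cv2.imread("pics/top0.png")[215:265,75:136]),(450,370),interpolation=3)
cv2.imwrite("pics/crop.png",c)
```

```text
(no output)
```

View pics/crop.png

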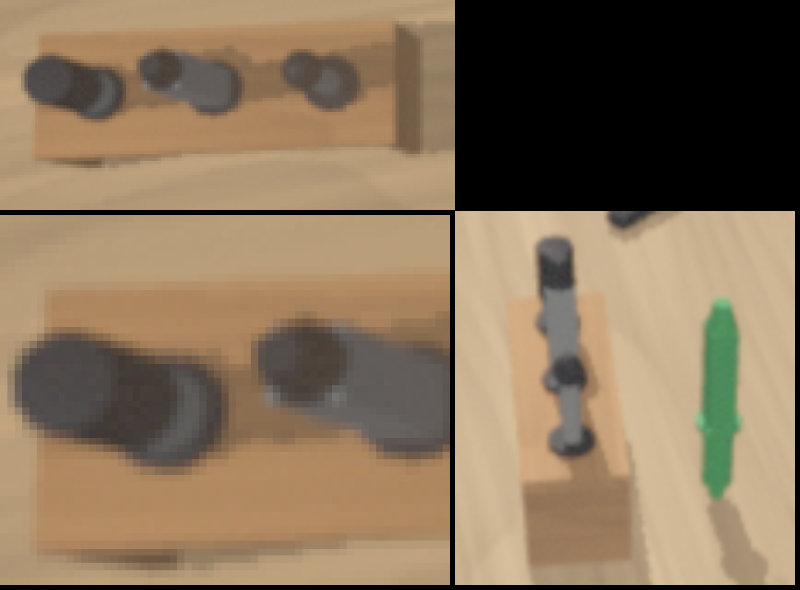

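Candidates in the top view: (90,240) is wide, round and flat-capped; (161,238) is slim with a ball; (124,238) has a flat-sided square barrel and a dark cone. The enlarged crop confirms the middle one is the marker. Next I'll compute positions.

Run:
```python
from h import *
np.set_printoptions(precision=4,suppress=True)
a=cv2.imread("pics/top0.png");b=cv2.imread("pics/side0.png")
c=np.array([(40,36),(393,22),(396,148),(35,157)])/3.5+[70,215]
W=np.array([onz("top",p,.075) for p in c]);print("rack",W,W.mean(0));e=W[0]+W[3]-W[1]-W[2];print("row yaw",np.degrees(np.arctan2(e[1],e[0])))
print("cone",onz("top",(115.7,234.6),.173))
def big(m):
    k=max(cv2.findContours(m,cv2.RETR_EXTERNAL,cv2.CHAIN_APPROX_NONE)[0],key=cv2.contourArea);return k[:,0].astype(float)
for n,i in(("top",a),("side",b)):
    h=cv2.cvtColor(i,cv2.COLOR_BGR2HSV);k=big(cv2.inRange(h,(50,120,50),(80,255,255)))
    r=cv2.minAreaRect(np.array([onz(n,p,.01)[:2]*1000 for p in k],np.float32));print("board",n,r)
    lo=(0,0,90);m=cv2.inRange(h,(0,0,95),(179,60,255));m2=np.zeros_like(m)
    x,y=((430,200) if n=="top" else (310,373));m2[y-40:y+40,x-40:x+40]=m[y-40:y+40,x-40:x+40]
    cv2.imwrite(f"pics/m_{n}.png",m2)
    k=big(m2);print("pot bbox",n,k.min(0),k.max(0))
# rim guess in pic: top ellipse centre
t=cv2.resize(a[160:240,390:470],(400,400),interpolation=3);s=cv2.resize(b[335:415,270:350],(400,400),interpolation=3)
cv2.imwrite("pics/pot.png",np.hstack([t,s]))
```

```text
rack [[0.5263 0.3958 0.075 ]
 [0.5034 0.1985 0.075 ]
 [0.4327 0.2046 0.075 ]
 [0.4587 0.4027 0.075 ]] [0.4803 0.3004 0.075 ]
row yaw 82.94129810473447
cone [0.4781 0.2952 0.173 ]
board top ((505.58306884765625, -36.18183898925781), (216.89242553710938, 157.15025329589844), 0.870437741279602)
pot bbox top [406. 179.] [452. 219.]
board side ((507.3434753417969, -41.187957763671875), (216.669921875, 158.7869873046875), 0.7618730068206787)
pot bbox side [286. 341.] [334. 405.]
```

View pics/pot.png

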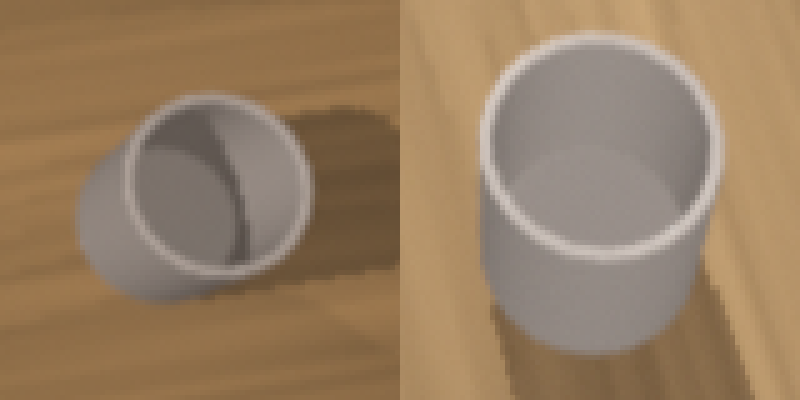

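```bash
python3 -m crank '{"translation":[[0,0,0],[0,0,0],[0,0,0],[0,0,0],[0,0,0],[0,0,0],[0,0,0],[0,0,0]],"roll":[0.147,0.147,0.147,0.147,0.147,0.147,0.147,0.147],"fingers":[1,1,1,1,1,1,1,1]}'
python3 -m crank '{"translation":[[0,0,0],[0,0,0],[0,0,0]],"roll":[0.147,0,0],"fingers":[1,1,1]}'
cat >> h.py <<'E'
from scipy.spatial.transform import Rotation as Ro
def tool(P=None):
    s=manip.get_state();q=s["ee_rot"];R=Ro.from_quat([q[1],q[2],q[3],q[0]]).as_matrix()
    print("clk",s["clock"],"pos",s["position"].round(4),"yawy",np.degrees(np.arctan2(R[1,1],R[0,1])).round(2),"z",R[:,2].round(4),"F",s["contact_force"].round(1),"w",round(s["width"],4),"gf",round(s["gripper_force"],1),"j6",s["qpos"][5].round(2))
    if P is not None: print("shift mm",(1000*R.T@(np.array(P)-s["position"])).round(1))
E
python3 - <<'E'
from h import *
print("pot rim",two((433.8,197.2),(310.3,364.3)),onz("top",(433.8,197.2),.075),onz("side",(310.3,364.3),.075))
b=cv2.imread("pics/side0.png");h=cv2.cvtColor(b,cv2.COLOR_BGR2HSV)
# rack top corners in side from crop: x=210+(u-455)/3.4,y=75+(v-211)/3.4
c=np.array([(510,297),(603,293),(629,473),(524,482)]);c=np.c_[210+(c[:,0]-455)/3.4,75+(c[:,1]-211)/3.4]
W=np.array([onz("side",p,.075) for p in c]);print(W.round(4),W.mean(0));e=W[0]+W[1]-W[2]-W[3];print(np.degrees(np.arctan2(e[1],e[0])))
tool((.480,.298,.20))
E
```

```text
clock: 0.9
position: [0.2061, 0.5365, 0.2308]
ee_rot: [0.0, 0.699, 0.715, -0.001]
contact_force: [0.5, 0.4, -0.6]
width: 0.0854
gripper_force: 0.0
clock: 1.2
position: [0.2061, 0.5366, 0.231]
ee_rot: [0.0, 0.747, 0.665, -0.0]
contact_force: [-0.7, -1.8, 0.5]
width: 0.0852
gripper_force: 0.0
pot rim (array([ 0.47623231, -0.3046998 ,  0.07247631]), np.float64(0.0035306532653248826)) [ 0.47401938 -0.3035242   0.075     ] [ 0.47754725 -0.30577699  0.075     ]
[[0.4648 0.4038 0.075 ]
 [0.5306 0.3947 0.075 ]
 [0.5077 0.1978 0.075 ]
 [0.4406 0.2037 0.075 ]] [0.48590474 0.2999939  0.075     ]
83.23306246736071
clk 1.2 pos [0.2061 0.5366 0.231 ] yawy -6.64 z [-3.e-04 -6.e-04 -1.e+00] F [-0.7 -1.8  0.5] w 0.0852 gf 0.0 j6 1.2
shift mm [-205.3  299.7   31. ]
```

```bash
python3 -m crank '{"translation":[[-25,38,0],[-25,38,0],[-25,38,0],[-26,38,0],[-26,38,0],[-26,38,0],[-26,37,0],[-25,37,0]],"roll":[0,0,0,0,0,0,0,0],"fingers":[1,1,1,1,1,1,1,1]}'
python3 -m crank '{"translation":[[0,0,0],[0,0,0],[0,0,0]],"roll":[0,0,0],"fingers":[1,1,1]}'
python3 - <<'E'
from h import *
tool((.482,.299,.106))
a=get_image("top");b=get_image("side")
c=np.hstack([cv2.resize(a[190:290,60:200],(400,286),interpolation=3),cv2.resize(b[40:140,180:320],(400,286),interpolation=3)])
cv2.imwrite("pics/above.png",np.clip(255*(c/255.)**.6,0,255).astype(np.uint8))
E
```

```text
clock: 2.0
position: [0.483, 0.2968, 0.2314]
ee_rot: [-0.0, 0.747, 0.665, 0.0]
contact_force: [0.5, 1.0, -0.1]
width: 0.085
gripper_force: 0.0
clock: 2.3
position: [0.481, 0.2989, 0.2311]
ee_rot: [-0.001, 0.747, 0.664, -0.0]
contact_force: [-0.0, 0.7, -0.2]
width: 0.085
gripper_force: 0.0
clk 2.3 pos [0.481  0.2989 0.2311] yawy -6.74 z [-1.1e-03  4.0e-04 -1.0e+00] F [-0.   0.7 -0.2] w 0.085 gf 0.0 j6 0.55
shift mm [  0.2   1.1 125.1]
```

View pics/above.png

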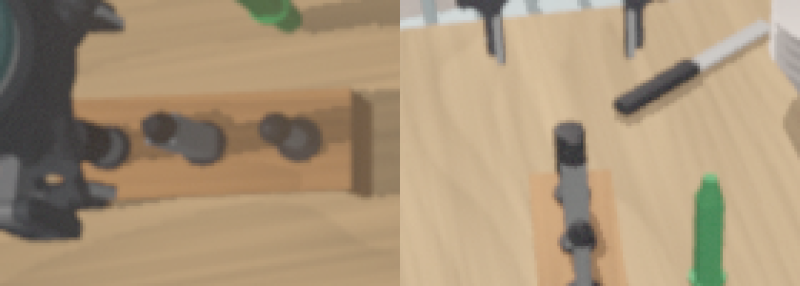

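The gripper is centred over the row, seen in the top view at crop (95,150) with parallax and in the side view straddling the pen's line. I'll descend.

```bash
python3 -m crank '{"translation":[[0,1,20],[0,0,25],[0,0,25],[0,0,25],[0,0,20],[0,0,10],[0,0,0],[0,0,0]],"roll":[0,0,0,0,0,0,0,0],"fingers":[1,1,1,1,1,1,1,1]}'
python3 -m crank '{"translation":[[0,0,0],[0,0,0],[0,0,0],[0,0,0],[0,0,0],[0,0,0],[0,0,0],[0,0,0]],"roll":[0,0,0,0,0,0,0,0],"fingers":[0.5,0.4,0.3,0.2,0.1,0,0,0]}' 40
python3 - <<'E'
from h import *
tool((.482,.299,.106))
a=get_image("top");b=get_image("side")
c=np.hstack([cv2.resize(a[190:290,60:200],(400,286),interpolation=3),cv2.resize(b[60:160,180:320],(400,286),interpolation=3)])
cv2.imwrite("pics/grasp.png",np.clip(255*(c/255.)**.6,0,255).astype(np.uint8))
E
```

```text
clock: 3.2
position: [0.4831, 0.299, 0.1071]
ee_rot: [0.0, 0.748, 0.664, 0.001]
contact_force: [0.1, -0.3, 0.8]
width: 0.0852
gripper_force: 0.0
clock: 4.0
position: [0.483, 0.2983, 0.1067]
ee_rot: [0.0, 0.748, 0.664, 0.0]
contact_force: [-1.0, -0.1, 4.5]
width: 0.0196
gripper_force: 40.1
clk 4.0 pos [0.483  0.2983 0.1067] yawy -6.82 z [ 6.e-04  3.e-04 -1.e+00] F [-1.  -0.1  4.5] w 0.0196 gf 40.1 j6 0.55
shift mm [ 0.6 -1.1  0.7]
```

View pics/grasp.png

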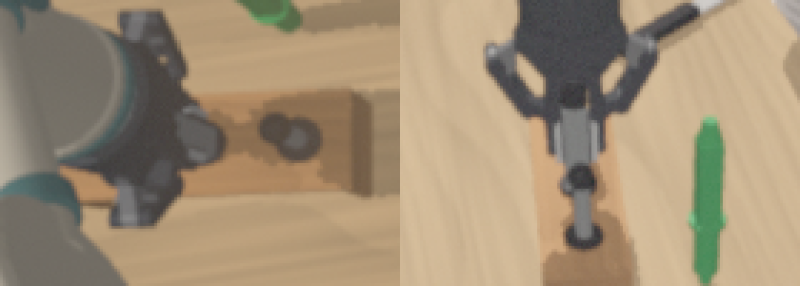

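The pads hold the cone-topped marker at about z 100.7. In the side view it is at crop (575,130), between the fingers. Once clicked out, the nib at 156 would come within about 1 mm of the gripper body, so I'll regrip 5 mm higher before lifting.

```bash
python3 -m crank '{"translation":[[0,0,0],[0,0,0],[0,0,0],[0,-1,-5],[0,0,0],[0,0,0]],"roll":[0,0,0,0,0,0],"fingers":[0.5,0.5,0.5,0.5,0.5,0.5]}'
python3 -m crank '{"translation":[[0,0,0],[0,0,0],[0,0,0],[0,0,0],[0,0,0],[0,0,0]],"roll":[0,0,0,0,0,0],"fingers":[0.2,0,0,0,0,0]}' 50
python3 -m crank '{"translation":[[0,0,-10],[0,0,-20],[0,0,-30],[0,0,-35],[0,0,-35],[0,0,-35],[0,0,-15],[0,0,0]],"roll":[0,0,0,0,0,0,0,0],"fingers":[0,0,0,0,0,0,0,0]}'
python3 - <<'E'
from h import *
tool((.50,-.038,.285))
E
```

```text
clock: 4.7
position: [0.482, 0.2985, 0.1116]
ee_rot: [0.0, 0.748, 0.664, 0.0]
contact_force: [0.0, 0.1, -0.2]
width: 0.0426
gripper_force: 0.0
clock: 5.3
position: [0.4819, 0.2984, 0.1113]
ee_rot: [-0.0, 0.748, 0.664, 0.0]
contact_force: [0.5, 0.1, -0.4]
width: 0.0193
gripper_force: 52.5
clock: 6.1
position: [0.4829, 0.299, 0.2949]
ee_rot: [0.001, 0.748, 0.664, 0.003]
contact_force: [0.8, 0.3, -0.6]
width: 0.0193
gripper_force: 52.6
clk 6.1 pos [0.4829 0.299  0.2949] yawy -6.81 z [ 0.0059  0.0029 -1.    ] F [ 0.8  0.3 -0.6] w 0.0193 gf 52.6 j6 0.55
shift mm [-332.6   56.8    9.1]
```

```bash
python3 -m crank '{"translation":[[-30,5,0],[-45,8,0],[-45,8,0],[-45,8,0],[-45,8,0],[-45,8,0],[-45,7,0],[-33,5,0]],"roll":[0,0,0,0,0,0,0,0],"fingers":[0,0,0,0,0,0,0,0]}'
python3 -m crank '{"translation":[[0,0,0],[0,0,40],[0,0,50],[0,0,45],[0,0,0],[0,0,0],[0,0,0]],"roll":[0,0,0,0,0,0,0],"fingers":[0,0,0,0,0,0,0]}'
python3 - <<'E'
from h import *
tool((.50,-.038,.285))
a=get_image("top");b=get_image("side")
c=np.hstack([cv2.resize(a[110:290,220:400],(400,400),interpolation=3),cv2.resize(b[110:310,190:390],(400,400),interpolation=3)])
cv2.imwrite("pics/over.png",np.clip(255*(c/255.)**.7,0,255).astype(np.uint8))
E
```

```text
clock: 6.9
position: [0.4978, -0.0415, 0.29]
ee_rot: [-0.001, 0.748, 0.663, -0.001]
contact_force: [0.5, 0.6, -0.1]
width: 0.0195
gripper_force: 52.6
clock: 7.6
position: [0.5009, -0.039, 0.1586]
ee_rot: [0.002, 0.748, 0.664, 0.001]
contact_force: [0.4, -0.3, -0.4]
width: 0.0191
gripper_force: 52.5
clk 7.6 pos [ 0.5009 -0.039   0.1586] yawy -6.79 z [ 4.4e-03 -7.0e-04 -1.0e+00] F [ 0.4 -0.3 -0.4] w 0.0191 gf 52.5 j6 -0.1
shift mm [   0.9   -0.5 -126.4]
```

View pics/over.png

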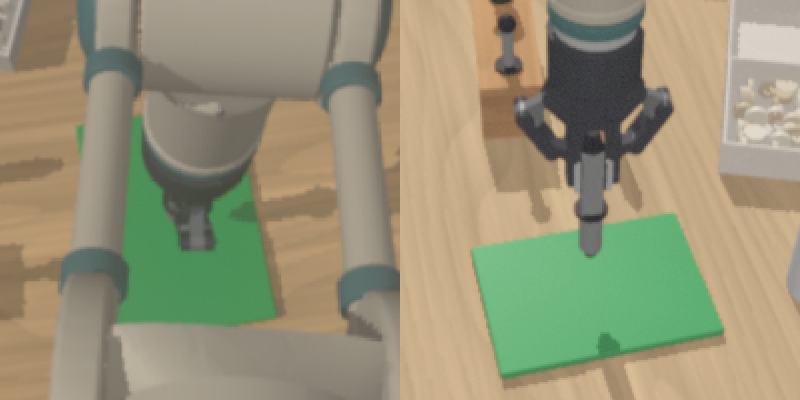

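The side view shows the marker held upright at crop (592,190), its foot at (590,250) above the board. I'll lower it and feel for contact.

```bash
python3 -m crank '{"translation":[[0,0,15],[0,0,15],[0,0,12],[0,0,2],[0,0,0],[0,0,0]],"roll":[0,0,0,0,0,0],"fingers":[0,0,0,0,0,0]}'
python3 -m crank '{"translation":[[0,0,2],[0,0,2],[0,0,2],[0,0,0],[0,0,0]],"roll":[0,0,0,0,0],"fingers":[0,0,0,0,0]}'
python3 -m crank '{"translation":[[0,0,2],[0,0,2],[0,0,0],[0,0,0]],"roll":[0,0,0,0],"fingers":[0,0,0,0]}'
python3 -m crank '{"translation":[[0,0,2],[0,0,1],[0,0,0],[0,0,0]],"roll":[0,0,0,0],"fingers":[0,0,0,0]}'
```

```text
clock: 8.3
position: [0.4997, -0.0392, 0.1131]
ee_rot: [0.001, 0.748, 0.664, 0.001]
contact_force: [0.7, 0.3, 0.0]
width: 0.0194
gripper_force: 52.6
clock: 8.8
position: [0.4989, -0.039, 0.1062]
ee_rot: [-0.0, 0.748, 0.664, -0.0]
contact_force: [0.2, 0.2, -0.8]
width: 0.0193
gripper_force: 52.7
clock: 9.2
position: [0.499, -0.039, 0.1023]
ee_rot: [0.0, 0.748, 0.664, 0.0]
contact_force: [-0.7, 0.2, 1.5]
width: 0.0193
gripper_force: 53.0
clock: 9.6
position: [0.499, -0.0391, 0.0992]
ee_rot: [-0.0, 0.748, 0.664, 0.0]
contact_force: [-0.0, 0.7, 1.2]
width: 0.0195
gripper_force: 52.8
```

```bash
python3 -m crank '{"translation":[[0,0,1],[0,0,1],[0,0,0]],"roll":[0,0,0],"fingers":[0,0,0]}'
python3 -m crank '{"translation":[[0,0,1],[0,0,0]],"roll":[0,0],"fingers":[0,0]}'
python3 -m crank '{"translation":[[0,0,1],[0,0,0]],"roll":[0,0],"fingers":[0,0]}'
```

```text
clock: 9.9
position: [0.4991, -0.0391, 0.098]
ee_rot: [0.0, 0.748, 0.664, 0.0]
contact_force: [-1.8, 1.3, 8.8]
width: 0.0194
gripper_force: 53.6
clock: 10.1
position: [0.4992, -0.0391, 0.098]
ee_rot: [0.0, 0.748, 0.664, 0.0]
contact_force: [-3.5, 0.0, 14.7]
width: 0.019
gripper_force: 54.6
clock: 10.3
position: [0.4992, -0.0391, 0.0979]
ee_rot: [0.001, 0.748, 0.664, 0.0]
contact_force: [-4.9, 1.4, 21.5]
width: 0.0196
gripper_force: 55.5
```

The press bottomed out: TCP stalled at 0.098, so the marker origin is at 0.012, with the force rising to 21 N. I'll lift and carry it to the pot.

```bash
python3 -m crank '{"translation":[[0,0,-12],[0,0,-30],[0,0,-40],[0,0,-40],[0,0,-15],[0,0,0],[0,0,0]],"roll":[0,0,0,0,0,0,0],"fingers":[0,0,0,0,0,0,0]}'
python3 -m crank '{"translation":[[-28,1,0],[-42,1,0],[-45,2,0],[-45,2,0],[-45,1,0],[-38,1,0],[-23,0,0],[0,0,0]],"roll":[0,0,0,0,0,0,0,0],"fingers":[0,0,0,0,0,0,0,0]}'
python3 -m crank '{"translation":[[0,0,0],[0,0,0],[0,0,0]],"roll":[0,0,0],"fingers":[0,0,0]}'
python3 - <<'E'
from h import *
tool((.476,-.3045,.0945))
a=get_image("top");b=get_image("side")
cv2.imwrite("pics/pot1t.png",a);cv2.imwrite("pics/pot1s.png",b)
c=np.hstack([cv2.resize(a[130:270,350:490],(400,400),interpolation=3),cv2.resize(b[220:420,210:410],(400,400),interpolation=3)])
cv2.imwrite("pics/pot1.png",np.clip(255*(c/255.)**.7,0,255).astype(np.uint8))
E
```

```text
clock: 11.0
position: [0.4984, -0.0389, 0.2314]
ee_rot: [-0.0, 0.748, 0.664, -0.0]
contact_force: [-0.4, -0.0, -0.8]
width: 0.0195
gripper_force: 52.6
clock: 11.8
position: [0.474, -0.3069, 0.2293]
ee_rot: [-0.002, 0.749, 0.662, -0.001]
contact_force: [-0.2, -0.5, -0.5]
width: 0.0195
gripper_force: 52.5
clock: 12.1
position: [0.4753, -0.3027, 0.2318]
ee_rot: [-0.001, 0.747, 0.664, 0.0]
contact_force: [0.5, 0.3, -0.5]
width: 0.0195
gripper_force: 52.5
clk 12.1 pos [ 0.4753 -0.3027  0.2318] yawy -6.73 z [-7.0e-04  1.1e-03 -1.0e+00] F [ 0.5  0.3 -0.5] w 0.0195 gf 52.5 j6 -0.57
shift mm [ -1.9   1.1 137.3]
```

View pics/pot1.png

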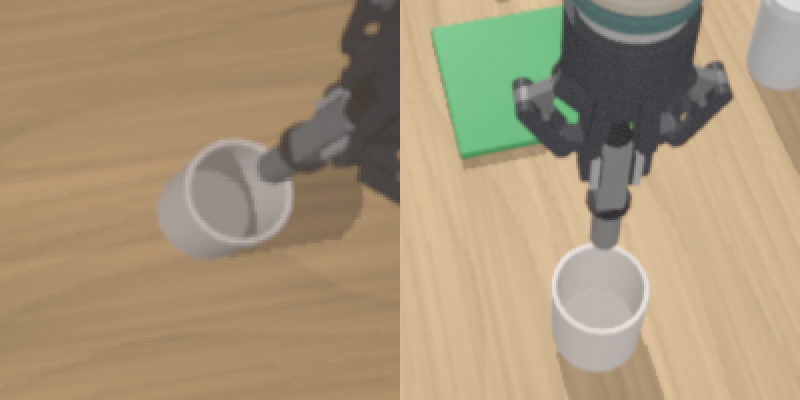

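The foot, at side crop (605,245), is above the pot and in line with the mouth at (600,290). I'll lower it in.

```bash
python3 -m crank '{"translation":[[-2,1,20],[0,0,30],[0,0,30],[0,0,30],[0,0,18],[0,0,4],[0,0,0],[0,0,0]],"roll":[0,0,0,0,0,0,0,0],"fingers":[0,0,0,0,0,0,0,0]}'
python3 -m crank '{"translation":[[0,0,2],[0,0,1],[0,0,0],[0,0,0]],"roll":[0,0,0,0],"fingers":[0,0,0,0]}'
python3 - <<'E'
from h import *
tool((.476,-.3045,.0945))
a=get_image("top");b=get_image("side")
c=np.hstack([cv2.resize(a[130:270,350:490],(400,400),interpolation=3),cv2.resize(b[270:420,240:390],(400,400),interpolation=3)])
cv2.imwrite("pics/in.png",np.clip(255*(c/255.)**.7,0,255).astype(np.uint8))
E
```

```text
clock: 13.0
position: [0.477, -0.3066, 0.1015]
ee_rot: [0.001, 0.748, 0.664, 0.0]
contact_force: [0.9, 0.4, -0.6]
width: 0.0191
gripper_force: 52.4
clock: 13.4
position: [0.4762, -0.3063, 0.0976]
ee_rot: [0.0, 0.748, 0.664, 0.0]
contact_force: [0.5, 0.3, -0.1]
width: 0.0193
gripper_force: 52.4
clk 13.4 pos [ 0.4762 -0.3063  0.0976] yawy -6.82 z [ 5.e-04 -3.e-04 -1.e+00] F [ 0.5  0.3 -0.1] w 0.0193 gf 52.4 j6 -0.58
shift mm [ 1.8 -0.4  3.1]
```

View pics/in.png

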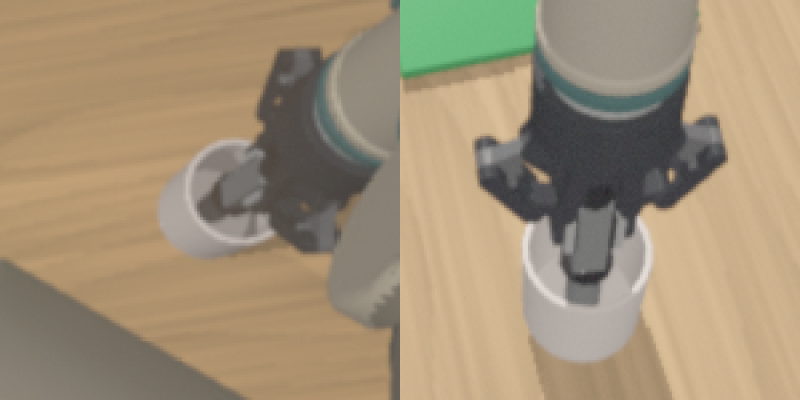

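The marker is inside the pot (side crop (588,250)), a few millimetres off the floor. I'll lower until it touches, then release.

```bash
python3 -m crank '{"translation":[[1,0,1],[0,0,1],[0,0,0],[0,0,0]],"roll":[0,0,0,0],"fingers":[0,0,0,0]}'
python3 -m crank '{"translation":[[0,0,1],[0,0,0],[0,0,0]],"roll":[0,0,0],"fingers":[0,0,0]}'
```

```text
clock: 13.9
position: [0.4761, -0.3052, 0.0952]
ee_rot: [-0.0, 0.748, 0.664, 0.0]
contact_force: [-0.2, -0.3, 0.3]
width: 0.0196
gripper_force: 52.4
clock: 14.2
position: [0.4761, -0.3052, 0.0942]
ee_rot: [-0.0, 0.748, 0.664, 0.0]
contact_force: [-0.5, 0.7, -0.5]
width: 0.0196
gripper_force: 52.7
```

```bash
python3 -m crank '{"translation":[[0,0,1],[0,0,0],[0,0,0]],"roll":[0,0,0],"fingers":[0,0,0]}'
```

```text
clock: 14.5
position: [0.4763, -0.3053, 0.0941]
ee_rot: [0.0, 0.748, 0.664, 0.0]
contact_force: [-0.7, 0.1, 5.7]
width: 0.0195
gripper_force: 53.2
```

```bash
python3 -m crank '{"translation":[[0,0,-1],[0,0,0],[0,0,0],[0,0,0],[0,0,0],[0,0,0],[0,0,0],[0,0,0]],"roll":[0,0,0,0,0,0,0,0],"fingers":[0,0.25,0.3,0.35,0.4,0.5,0.7,0.9]}' 20
python3 -m crank '{"translation":[[0,0,0],[0,0,0],[0,0,-5],[0,0,-10],[0,0,-15],[0,0,-20],[0,0,-30],[0,0,-40]],"roll":[0,0,0,0,0,0,0,0],"fingers":[1,1,1,1,1,1,1,1]}'
python3 -m crank '{"translation":[[0,0,-40],[0,0,-20],[40,0,0],[45,0,0],[45,0,0],[40,0,0],[0,0,0],[0,0,0]],"roll":[0,0,0,0,0,0,0,0],"fingers":[1,1,1,1,1,1,1,1]}'
python3 - <<'E'
from h import *
tool()
a=get_image("top");b=get_image("side")
c=np.hstack([cv2.resize(a[130:270,350:490],(400,400),interpolation=3),cv2.resize(b[270:420,240:390],(400,400),interpolation=3)])
cv2.imwrite("pics/end.png",np.clip(255*(c/255.)**.7,0,255).astype(np.uint8))
E
```

```text
clock: 15.3
position: [0.4762, -0.3052, 0.0942]
ee_rot: [-0.0, 0.748, 0.664, 0.0]
contact_force: [-0.2, -0.4, -0.2]
width: 0.0705
gripper_force: 0.0
clock: 16.1
position: [0.4754, -0.3046, 0.2148]
ee_rot: [-0.001, 0.748, 0.664, -0.0]
contact_force: [0.7, -0.8, -0.4]
width: 0.0856
gripper_force: 0.0
clock: 16.9
position: [0.4965, -0.1358, 0.2753]
ee_rot: [0.001, 0.747, 0.665, 0.0]
contact_force: [-0.2, 0.3, 0.8]
width: 0.0857
gripper_force: 0.0
clk 16.9 pos [ 0.4965 -0.1358  0.2753] yawy -6.69 z [ 0.0014 -0.0012 -1.    ] F [-0.2  0.3  0.8] w 0.0857 gf 0.0 j6 -0.29
```

View pics/end.png

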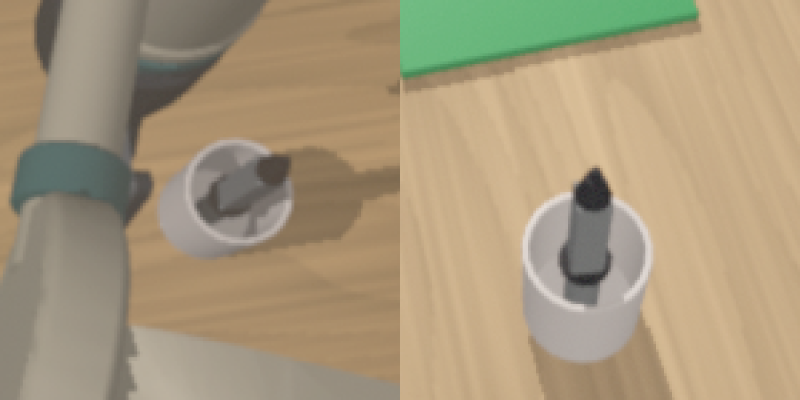

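The marker stands upright in the pot with its nib out at the top (side crop (596,172)). The pot is upright and the robot is clear of it.

```bash
python3 -c "
from rig import manip
print(manip.sign_off())"
```

```text
the job is handed in; nothing more can be done
None
```

I took the marker from the rack, pressed its button fully in on the board, stood it nib up in the upright pot, and handed the job in at about 17 s of the 53 s allowed.

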